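# Tip an amber rosin cake up out of its pocket and pack it

### The job

Pack the amber rosin cake for a customer: press down on the far edge of the amber cake (the side away from the robot) so that it tips into the deep part of its pocket and its near edge rises, then grip the raised edge, lift the cake clear of the tray and put it into the blue-lined wooden box. Rosin is brittle, so lower it until it is nearly on the bottom of the box before letting go; it may come to rest in any attitude. Leave the dark brown cake lying in its pocket.

Things in the scene. Friction and masses are not known exactly. Their poses are not given: they have to be found in the camera images.
- amber_center (a point): amber (orange) rosin cake, disc 60 mm across, 12 mm thick, 40 g, flat in one of the tray's pockets, top flush with the tray's top. The point: its middle, half-way through its thickness; z: its axis. Tipped, it stays leaning 52 to 64 degrees from level, middle 6 mm beyond (+x) the tipping edge, raised edge towards -x, 12 to 17 mm above the tray; pinch that on its flat faces, fingers open about 25 mm
- dark_center (a point): dark brown, almost black rosin cake of the same size, lying flat in another pocket of the tray (which one varies; the third pocket holds a small cork block). The point: its middle. To tip a cake, press with shut fingertips 22 to 28 mm beyond its middle (tray +x), down to 4 to 8 mm below the tray's top: it falls past its balance and slides into the pit
- tray: fixed wooden tray 45 mm high, x -45 to +52 mm, y -132 to +132 mm; origin on its underside below the tipping edges; x away from the robot, z up. Three pockets at y -84, 0, 84 mm, 66 mm wide: ledge 33 mm high from x -33.5 to 0 mm (the tipping edge), then a pit, floor 5 mm high, to the far wall at x 40 mm (28 mm below height 11 mm). Cakes lie on the ledge, middle at x -1.5 mm
- box_in (a point): open wooden box fixed to the bench with a blue felt floor, outside 142 x 142 x 32 mm high, walls and floor 6 mm; the point is the centre of its inner floor, x and y along its sides, z up
There are look-alikes about, which are no part of the job. What is meant by the part that bears amber_center is not turquoise or yellow, and is the larger of those in its own colour.

How it is judged (in metres and radians):
On the way, in this order (a step that is already met when the one before it is completed fails the run):
1. the amber cake is tipped up in its own pocket, leaning 40 degrees or more (angle between amber_center's own z axis and vertical above 0.7 rad and distance of amber_center from where it was at the start of the episode below 0.03 m), for 0.2 s.
2. the amber cake is lifted clear, its middle 80 mm or more above the bench, gripped (height (world z) of amber_center above 0.08 m and contact force between the fingers and amber above 0.3 N), for 0.1 s.
3. while still gripped, the cake is lowered into the box, its middle less than 50 mm above the box's floor (x of amber_center in the frame of box_in between -0.062 and 0.062 m and y of amber_center in the frame of box_in between -0.062 and 0.062 m and z of amber_center in the frame of box_in below 0.05 m and contact force between the fingers and amber above 0.3 N), for 0.05 s.
At the end, for the whole second after the job is handed in: the amber cake is at rest in the blue-lined box, in any attitude, its middle within the walls and less than 40 mm above the box's floor; the dark brown cake still lies flat in its pocket (x of amber_center in the frame of box_in between -0.062 and 0.062 m and y of amber_center in the frame of box_in between -0.062 and 0.062 m and z of amber_center in the frame of box_in below 0.04 m and linear speed of amber below 0.03 m/s); the robot touches nothing.
It fails at once if the dark cake is tipped or shifted from its pocket (angle between dark_center's own z axis and vertical above 0.35 rad or distance of dark_center from where it was at the start of the episode above 0.02 m).
It also fails if it takes over 45 s, if anything falls off the work surface, if the arm or the gripper's body presses on something with over 40 N, if the wrist force passes 120 N, or if a joint passes its speed limit or range.

### The arm

A 6-joint arm with a two-finger parallel gripper is mounted at the origin on the work surface. World frame = base frame: x ahead of the robot, y to its left, z up, the work surface at z = 0. Lengths are in mm, angles in rad, forces in N, time in s.
With the tool pointing down it reaches from about 350 to 775 mm from the base axis. Payload 5.5 kg.
Tool frame: the origin (TCP) lies between the finger pads; the fingertips stand 19 mm ahead of it and the grasp point (between the pads) is the TCP; z points along the fingers, y is the line along which they close (so a half turn about z gives the same grasp; the last joint's range is limited). The gripper opens to 85 mm and grips with 20 to 120 N. Pads are 22 mm wide; open, the fingers measure 114 mm over their backs; the gripper's body (76 mm by 85 mm) begins 54 mm behind the grasp point. The pads swing forward as they close: fully open they stand 13 mm farther back than shut.
Start: joints at [-0.14, 0.313, 0.046, 1.304, 0, 1.431], TCP at [575.039, -0.015, 250.323] pointing down, gripper open.
Joint ranges: [-2.76, 2.76], [-0.86, 1.69], [-1.03, 1.26], [-2.2, 2.34], [-1.47, 1.5], [-3.14, 3.14]. Speed limits (rad/s): [2.57, 2.57, 3.14, 3.14, 3.14, 3.14].

### API

Orientations are given as a unit quaternion [x, y, z, w].
In Python, from rig import state, camera, camera_model, job_done, find_in, masks_of, mark_of gives the robot as it stands.
- The arm moves only by the tool arm_command, never from a script. Its argument "motion" is a list of rows, each a list of 5 numbers: the shift along the world's x, y, z in cm, then the turn about the world's z in rad, then the opening, from 0 (shut) to 1 (fully open). A call has 1 to 20 rows; each row shifts and turns the commanded pose from where the row before left it; what a row does not reach is not made up. A row lasts 1/10 s, in which the tool goes at most 50 mm and 8.59 degrees, less where a joint would pass 70% of its speed; a pose out of reach is approached as far as the arm can. A call is refused whole if a number of a shift passes 5 or a number of a turn 0.15, either way. A call with a gripper value outside its range is refused whole. The fingers move at their own pace and stop on an object; "force" is the grip in N (left out, the last holds). Time passes only in rows, so rows that do not move let the fingers close. It gives the time, the measured TCP pose, the force and the opening at its end, in the units of the state.
- state(): the state, without advancing time (a new reading comes with each control period).
- camera(name): name is "scene" or "side" or "wrist"; returns the picture (480x640x3 uint8, red, green, blue); there is no depth.
- camera_model(name): a dict with "mtx" (3x3 intrinsics, pixels), "camera_from_world" (4x4, takes a point from world to camera coordinates). Camera axes: x right, y down, z forward; pixel columns grow to the right and rows downward; lengths in mm; the calibration is good to about 2 mm. A picture is of the moment at which its call begins: read the wrist's pose just before it. camera_model takes no time and is no camera call; for the wrist camera it gives the pose at the moment of the call.
- job_done(): hands the job in, once; it reports no verdict.
Trained networks look in the newest picture that a camera, given by its name, has taken for a name from the list of things; names that differ only in an ending like _2 or _b are one class to them, and where a whole thing is asked for, a point or a joint stands for the part that bears it (a point fixed in the world has none). Each returns a list of dicts, best first, with "confidence" (0 to 1); they miss things now and then, are a little off and sometimes report something else, mostly with a low value. They report only what shows in the picture. A call takes as long as a camera call. They do not tell look-alikes from the thing itself.
- find_in(camera, name): "uv" ([column, row] in pixels, amid what is visible of it).
- masks_of(camera, name): "region" (480x640 bool, what is visible of it) and "uv" ([column, row] in pixels, amid what is visible of it).
- mark_of(camera, name): "uv" ([column, row] in pixels: a listed point, or the origin of a listed thing).
The state is a dict: "t": time; "joint_pos": joint angles; "joint_velocities": joint speeds; "tau": joint torques, N m; "eef_pos": TCP position; "tcp_rot": TCP orientation; "contact_force": force on the tool from outside, world axes, zero at the start; "moment": the same for the moment, N m; "finger_gap": finger opening in mm.
Only numpy, scipy, OpenCV 4.12 (cv2) and the standard library are available. Lean on these libraries where they do the work, as an engineer would, in place of code of your own. Each camera call takes 0.05 s, during which the arm holds its last target. There are 200 camera calls.

## Working session

There is one attempt and no reset: what is moved stays moved. The work goes in short steps, Python scripts to look and compute and a tool call to move; the robot and the scene stay as the last step left them, time stands still between calls to the robot, and variables do not carry over. Pictures are saved under pics/ and viewed, on a budget of 10 in all, crops included, one or two more only if the job needs it, and the job is handed in when it is done.

Besides the shell and the picture viewer there is one more tool, called after "Emit:" by a JSON object that holds its "method" and its "body". arm_command: Moves the arm, as the interface text tells. Its arguments: {"type":"object","properties":{"motion":{"type":"array","items":{"type":"array","items":{"type":"number"}}},"force":{"type":"number"}},"required":["motion"]}

```bash
mkdir -p pics; cat > h.py <<'E'
import numpy as np, cv2
from rig import *
def ray(cam,uv,z):
    m=camera_model(cam); K=np.array(m["mtx"]); T=np.array(m["camera_from_world"])
    R=T[:3,:3]; c=-R.T@T[:3,3]; d=R.T@np.linalg.solve(K,[uv[0],uv[1],1.0])
    return c+d*(z-c[2])/d[2]
def proj(cam,p):
    m=camera_model(cam); K=np.array(m["mtx"]); T=np.array(m["camera_from_world"])
    q=K@(T[:3,:3]@np.array(p,float)+T[:3,3]); return q[:2]/q[2]
def save(n,im): cv2.imwrite("pics/"+n,im[:,:,::-1])
E
python3 - <<'E'
from h import *
a=camera("scene"); b=camera("wrist")
save("s1.png",a);save("w1.png",b)
zs=dict(amber_center=39,dark_center=39,tray=0,box_in=6)
for c in("scene","wrist"):
  for n,z in zs.items():
    for r in mark_of(c,n): print(c,n,np.round(r["uv"]),round(r["confidence"],2),np.round(ray(c,r["uv"],z)))
print(state()["t"])
E
```

```text
scene amber_center [277. 249.] 0.87 [536. -85.  39.]
scene amber_center [344. 260.] 0.82 [575.  21.  39.]
scene amber_center [361. 224.] 0.71 [484.  64.  39.]
scene amber_center [356. 320.] 0.58 [709.  16.  39.]
scene dark_center [398. 251.] 0.6 [563. 111.  39.]
scene tray [395. 268.] 0.57 [560. 112.   0.]
scene box_in [184. 264.] 0.86 [ 518. -239.    6.]
wrist amber_center [426. 191.] 0.94 [671.  28.  39.]
wrist amber_center [317. 190.] 0.73 [567.  28.  39.]
wrist amber_center [261. 282.] 0.67 [509. -65.  39.]
wrist dark_center [307.  98.] 0.69 [558. 111.  39.]
wrist box_in [279. 400.] 0.92 [ 518. -237.    6.]
0.5
```

View pics/s1.png

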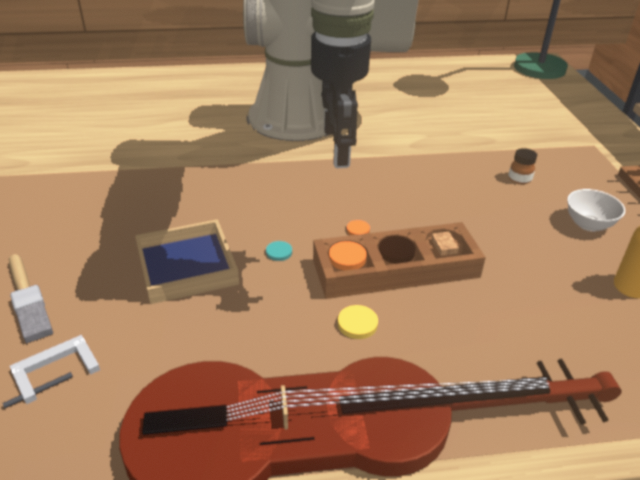

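View pics/w1.png

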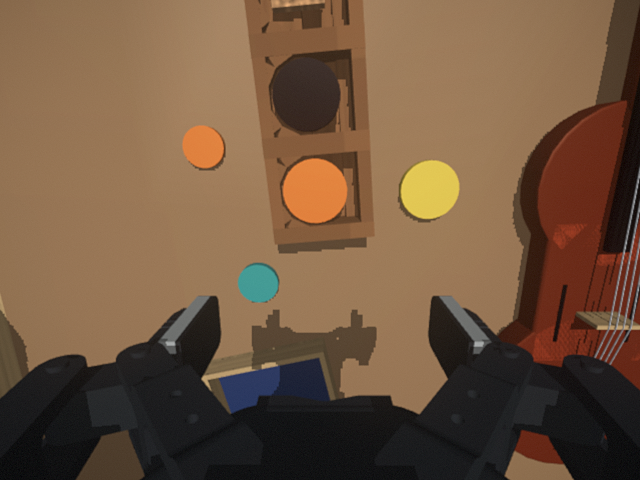

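Amber-class candidates in the wrist picture: the disc in the tray's end pocket (317,190) and a small orange disc loose on the bench (203,147). The others are turquoise (258,283) and yellow (430,190), which are excluded. The larger orange one in the pocket fits, so I'll confirm it in a crop and refine its pose.

```bash
python3 - <<'E'
from h import *
b=camera("wrist"); s=state()
from scipy.spatial.transform import Rotation as R
print(s["eef_pos"],np.round(R.from_quat(s["tcp_rot"]).as_matrix(),3).tolist(),s["finger_gap"])
for n in("amber_center","dark_center"):
  for r in masks_of("wrist",n):
    m=r["region"].astype(np.uint8); c=max(cv2.findContours(m,0,1)[0],key=len)
    if len(c)<5: continue
    e=cv2.fitEllipse(c); print(n,r["confidence"],np.round(e[0],1),np.round(e[1],1),np.round(ray("wrist",e[0],45),1))
r=masks_of("wrist","tray")
if r:
  m=r[0]["region"].astype(np.uint8); c=max(cv2.findContours(m,0,2)[0],key=len)
  for p in cv2.approxPolyDP(c,5,True)[:,0]: print(p,np.round(ray("wrist",p,45),1))
h=cv2.cvtColor(b,cv2.COLOR_RGB2HSV)
m=((h[:,:,0]<14)&(h[:,:,1]>190)&(h[:,:,2]>190)).astype(np.uint8)
for c in cv2.findContours(m,0,1)[0]:
  if cv2.contourArea(c)>800: e=cv2.fitEllipse(c);print("col",np.round(e[0],1),np.round(e[1],1),np.round(ray("wrist",e[0],45),1))
save("c1.png",cv2.resize(b[0:270,170:440],None,fx=2.2,fy=2.2,interpolation=2))
E
```

```text
[ 5.75051129e+02 -9.85847531e-03  2.50322655e+02] [[-0.0, 1.0, 0.0], [1.0, 0.0, 0.0], [0.0, 0.0, -1.0]] 85.19948567445138
amber_center 0.93 [313.9 190.6] [62.9 63.8] [564.7  28.5  45. ]
amber_center 0.87 [427.5 188.8] [57.2 59.6] [671.5  30.1  45. ]
amber_center 0.64 [257.8 282.2] [39.2 40.6] [507.2 -63.7  45. ]
amber_center 0.57 [203.1 146.4] [41.  44.2] [464.   68.6  45. ]
dark_center 0.97 [305.3  94.7] [66.5 72.7] [557.8 112.3  45. ]
[337 398] [ 588.5 -201.4   45. ]
[322 337] [ 572.  -125.6   45. ]
[216 359] [ 457.8 -152.    45. ]
[203 376] [ 441.9 -173.1   45. ]
[229 412] [ 467. -220.   45.]
[254 405] [ 495.6 -210.6   45. ]
[261 395] [ 504.1 -197.5   45. ]
```

View pics/c1.png

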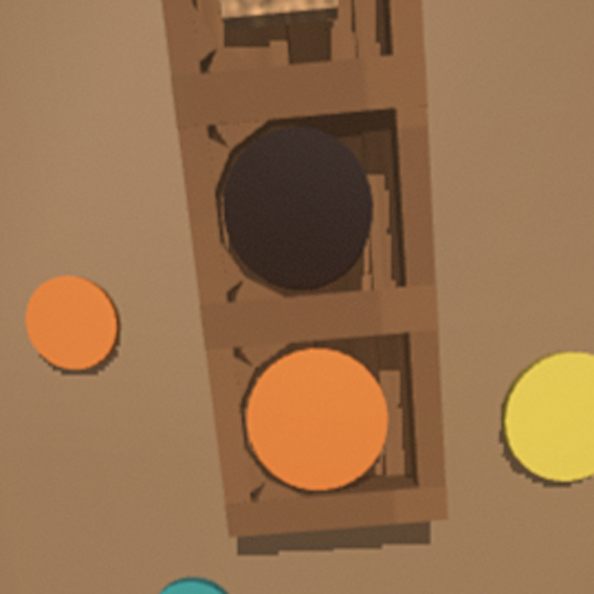

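Confirmed: the amber cake is the larger orange disc in the tray's -y pocket, at crop (316,419), world about (564.7, 28.5). Dark is next to it at crop (298,208), and the tray's yaw is about +0.082 rad. I'll go to the press point 25 mm beyond the amber's middle.

Emit:
{"method": "arm_command", "body": {"motion": [[0.5, 1, 0, 0.041, 0], [0.5, 1, -3, 0.041, 0], [0.5, 1.05, -4, 0, 0], [0, 0, -4, 0, 0], [0, 0, -4, 0, 0], [0, 0, -1, 0, 0], [0, 0, 0, 0, 0], [0, 0, 0, 0, 0], [0, 0, 0, 0, 0]], "force": 20}}

```text
t: 1.6
eef_pos: [592.0, 30.4, 92.9]
tcp_rot: [0.677, 0.736, 0.001, 0.002]
contact_force: [0.5, 0.5, 0.3]
finger_gap: -0.1
```

```bash
python3 - <<'E'
from h import *
b=camera("side");s=state();print(s["eef_pos"],s["finger_gap"],s["contact_force"],proj("side",[590,30,45]))
p=proj("side",[575,30,50]).astype(int);x,y=max(p[0]-120,0),max(p[1]-100,0)
save("side1.png",cv2.resize(b[y:y+180,x:x+240],None,fx=3,fy=3,interpolation=2)); print(x,y)
E
```

```text
[591.82492874  30.36512564  92.75246921] 0.18451960631204217 [ 0.17052797  0.47438165 -0.52948628] [290.34205419 253.53489474]
176 155
```

View pics/side1.png

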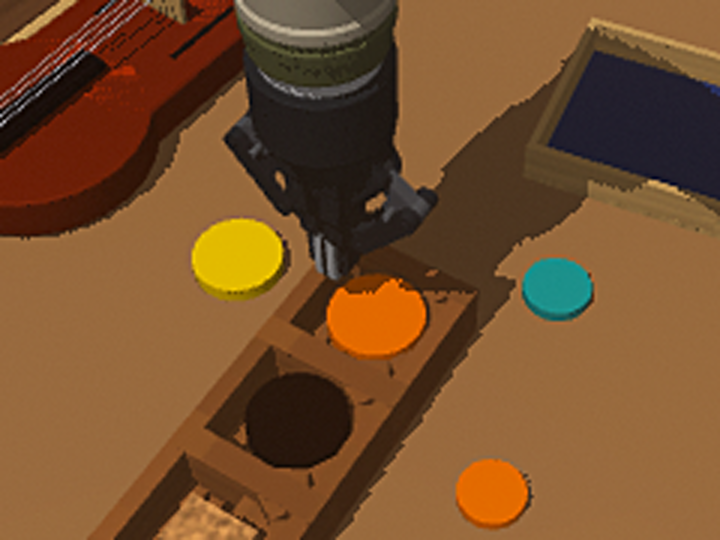

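The side view shows the shut fingers (crop 330,265) over the far edge of the amber disc (crop 376,315), and dark is clear of them. I'll move back 2 mm and press.

Emit:
{"method": "arm_command", "body": {"motion": [[-0.2, 0, -0.8, 0, 0], [0, 0, -0.8, 0, 0], [0, 0, -0.5, 0, 0], [0, 0, -0.4, 0, 0], [0, 0, -0.4, 0, 0], [0, 0, -0.4, 0, 0], [0, 0, -0.3, 0, 0], [0, 0, 0, 0, 0], [0, 0, 0, 0, 0], [0, 0, 0, 0, 0]]}}

```text
t: 2.65
eef_pos: [588.2, 30.5, 54.5]
tcp_rot: [0.678, 0.735, 0.0, 0.0]
contact_force: [0.1, -0.2, 0.3]
finger_gap: 0.2
```

```bash
python3 - <<'E'
from h import *
b=camera("side");s=state();print(s["eef_pos"],s["contact_force"])
x,y=176,155
save("side2.png",cv2.resize(b[y:y+180,x:x+240],None,fx=3,fy=3,interpolation=2))
E
```

```text
[588.24562584  30.48931905  54.57762453] [-0.06109502 -0.7870058  -0.27428506]
```

View pics/side2.png

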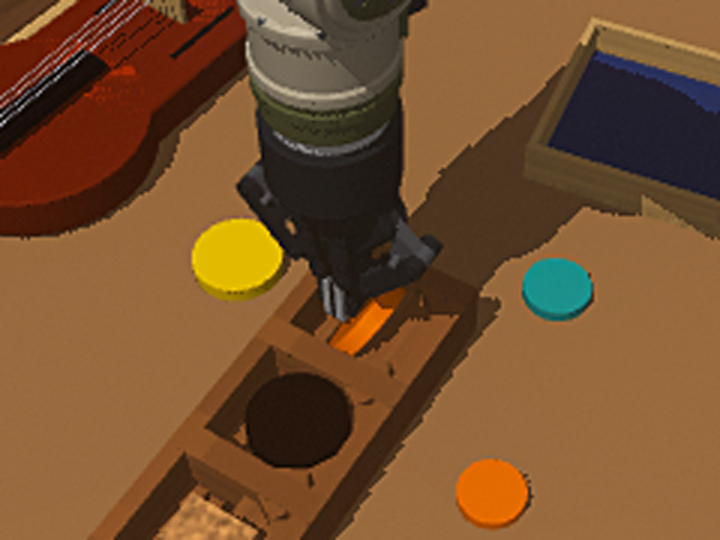

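The cake stands tipped against the fingers (crop 368,320). I'll retreat up, come over the raised edge and look.

Emit:
{"method": "arm_command", "body": {"motion": [[0, 0, 2, 0, 0], [0, 0, 3, 0, 0], [0, 0, 3, 0, 0.31], [-1.3, -0.1, 1, 0, 0.31], [-1.3, -0.1, 0, 0, 0.31], [0, 0, 0, 0, 0.31], [0, 0, 0, 0, 0.31], [0, 0, 0, 0, 0.31]]}}

```text
t: 3.5
eef_pos: [562.5, 28.5, 144.1]
tcp_rot: [0.678, 0.735, 0.0, 0.0]
contact_force: [-0.1, 0.3, -0.6]
finger_gap: 26.6
```

```bash
python3 - <<'E'
from h import *
s=state();b=camera("wrist");a=camera("side");print(s["eef_pos"],s["finger_gap"])
for p in([[x*.9966+565.2+dx,28.6+x*.082,z] for x,z,dx in((-4.8,59.5,1),(-15,53,1),(-45,45,1))]):print(np.round(proj("wrist",p)),np.round(proj("side",p)))
save("w2.png",b)
for c in("wrist","side"):
  for r in masks_of(c,"amber_center")[:2]:
    v,u=np.where(r["region"]);print(c,r["confidence"],u.min(),u.max(),v.min(),v.max())
x,y=176,155
save("side3.png",cv2.resize(a[y:y+180,x:x+240],None,fx=3,fy=3,interpolation=2))
E
```

```text
[562.48702673  28.47258796 144.08551855] 26.64240124536386
[324. 259.] [303. 256.]
[308. 256.] [308. 260.]
[264. 252.] [323. 270.]
wrist 0.95 437 519 215 292
wrist 0.73 149 208 145 201
side 0.97 240 270 228 254
side 0.83 288 310 247 271
```

View pics/w2.png

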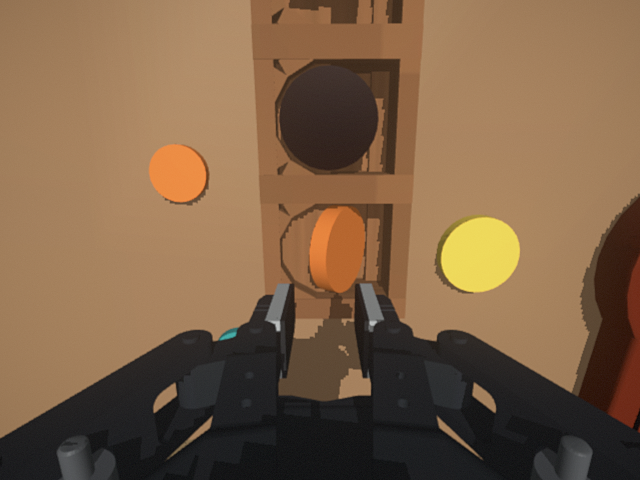

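The cake leans as expected: raised rim at wrist (312–330, 253), matching my prediction of (308–324, 257). The 26.6 mm gap straddles it, so I'll go down and grip.

Emit:
{"method": "arm_command", "body": {"motion": [[0, 0, -3, 0, 0.31], [0, 0, -2, 0, 0.31], [0, 0, -1, 0, 0.31], [0, 0, -0.8, 0, 0.31], [0, 0, -0.8, 0, 0.31], [0, 0, -0.8, 0, 0.31], [0, 0, 0, 0, 0.31], [0, 0, 0, 0, 0.31]]}}

```text
t: 4.5
eef_pos: [562.2, 28.5, 60.6]
tcp_rot: [0.678, 0.736, 0.0, 0.0]
contact_force: [-0.7, 0.2, 1.3]
finger_gap: 26.2
```

Emit:
{"method": "arm_command", "body": {"motion": [[0, 0, 0, 0, 0.2], [0, 0, 0, 0, 0.15], [0, 0, 0, 0, 0.1], [0, 0, 0, 0, 0.05], [0, 0, 0, 0, 0], [0, 0, 0, 0, 0], [0, 0, 0, 0, 0]], "force": 30}}

```text
t: 5.2
eef_pos: [565.0, 28.4, 62.7]
tcp_rot: [0.677, 0.736, 0.002, 0.003]
contact_force: [1.8, 0.7, 6.1]
finger_gap: 18.0
```

```bash
python3 - <<'E'
from h import *
a=camera("side");s=state();print(s["eef_pos"],s["finger_gap"],s["contact_force"])
x,y=176,155
save("side4.png",cv2.resize(a[y:y+180,x:x+240],None,fx=3,fy=3,interpolation=2))
E
```

```text
[565.04140944  28.40316743  62.69666295] 18.11779165436891 [2.88041044 0.34028534 5.84916232]
```

View pics/side4.png

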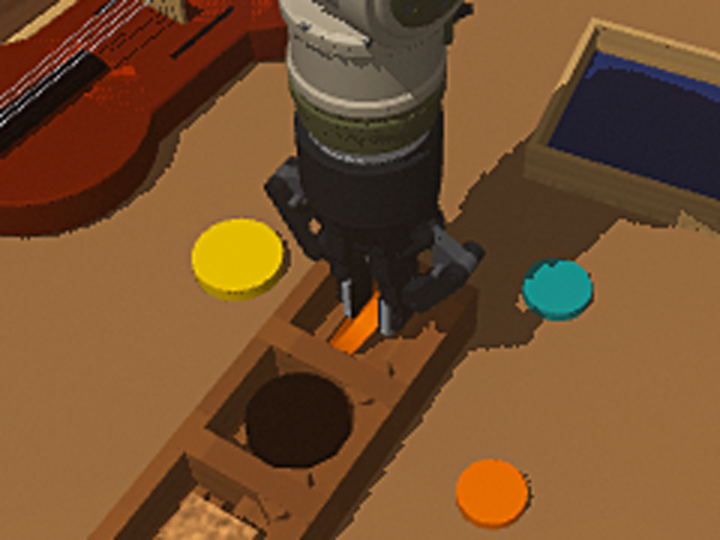

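The cake is between the fingers, gripped diagonally (18 mm gap). I'll lift slowly so it can align to the pads.

Emit:
{"method": "arm_command", "body": {"motion": [[0, 0, 0.3, 0, 0], [0, 0, 0.4, 0, 0], [0, 0, 0.4, 0, 0], [0, 0, 0.5, 0, 0], [0, 0, 0.5, 0, 0], [0, 0, 0, 0, 0], [0, 0, 0, 0, 0]], "force": 40}}

```text
t: 5.95
eef_pos: [564.8, 28.4, 83.3]
tcp_rot: [0.677, 0.736, 0.002, 0.002]
contact_force: [5.5, 1.7, 4.2]
finger_gap: 12.3
```

```bash
python3 - <<'E'
from h import *
a=camera("side");s=state();print(s["eef_pos"],s["finger_gap"],s["contact_force"])
x,y=176,155
save("side5.png",cv2.resize(a[y:y+180,x:x+240],None,fx=3,fy=3,interpolation=2))
E
```

```text
[564.82938256  28.43285695  83.32004488] 12.170041555095725 [5.75231107 0.569118   4.96587326]
```

View pics/side5.png

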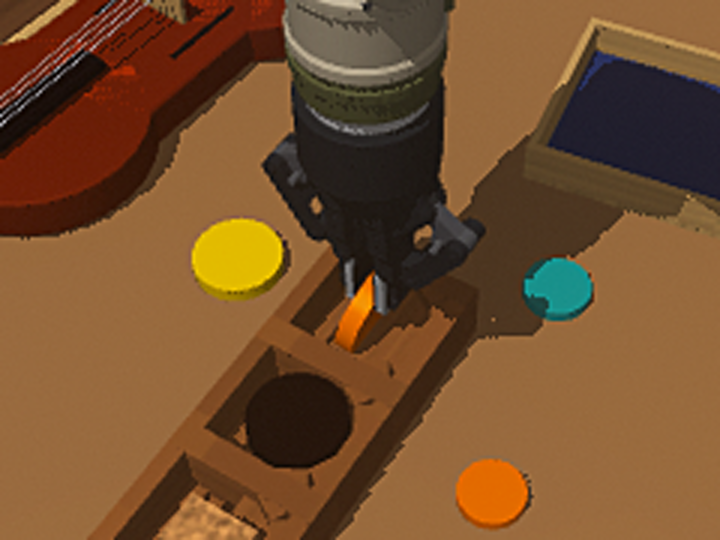

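The gap is now 12.2 mm, so the cake lies flat between the pads. Next I lift clear and carry.

Emit:
{"method": "arm_command", "body": {"motion": [[0.2, 0, 0.6, 0, 0], [0.2, 0, 1, 0, 0], [0, 0, 2, 0, 0], [0, 0, 3, 0, 0], [0, 0, 3, 0, 0], [0, 0, 1, 0, 0], [0, 0, 0, 0, 0], [-0.7, -3, 0, 0, 0], [-0.7, -4, 0, 0, 0], [-0.7, -4, 0, 0, 0], [-0.7, -4, 0, 0, 0], [-0.7, -4, 0, 0, 0], [-0.7, -4, 0, 0, 0], [-0.7, -3.5, 0, 0, 0], [0, 0, 0, 0, 0], [0, 0, 0, 0, 0]]}}

```text
t: 7.6
eef_pos: [515.6, -236.5, 185.4]
tcp_rot: [0.678, 0.735, -0.0, -0.002]
contact_force: [0.2, -0.6, -0.6]
finger_gap: 10.7
```

```bash
python3 - <<'E'
from h import *
a=camera("scene");b=camera("side");s=state();print(s["eef_pos"],s["finger_gap"],s["contact_force"])
T=s["eef_pos"]
for c,im in(("scene",a),("side",b)):
  for r in mark_of(c,"box_in")[:1]: print(c,"box",r["confidence"],np.round(ray(c,r["uv"],6)))
  for r in masks_of(c,"amber_center")[:4]:
    v,u=np.where(r["region"]);print(c,round(r["confidence"],2),np.round(r["uv"]),u.min(),u.max(),v.min(),v.max())
  for z in(0,-30,-60): print(z,np.round(proj(c,[T[0],T[1],T[2]+z])))
p=proj("side",T).astype(int);q=proj("scene",T).astype(int)
f=lambda im,p:cv2.resize(im[max(p[1]-90,0):max(p[1]-90,0)+180,max(p[0]-66,0):max(p[0]-66,0)+132],(396,540),interpolation=2)
p[0]=min(p[0],573);save("both.png",np.hstack([f(a,q),f(b,p)]))
E
```

```text
[ 516.31870496 -235.27142729  186.10291049] 10.824923982928258 [ 0.45486622 -0.08999957 -0.77326758]
scene box 0.6 [ 518. -238.    6.]
scene 0.93 [172. 197.] 155 195 174 209
scene 0.82 [360. 226.] 347 369 219 235
scene 0.76 [278. 249.] 266 292 241 261
scene 0.56 [359. 318.] 338 378 305 339
0 [173. 171.]
-30 [176. 188.]
-60 [178. 204.]
side box 0.56 [ 523. -228.    6.]
side 0.92 [258. 241.] 240 270 228 254
side 0.9 [361. 250.] 350 372 241 260
side 0.61 [338. 319.] 327 351 308 331
0 [409. 132.]
-30 [406. 145.]
-60 [404. 157.]
```

View pics/both.png

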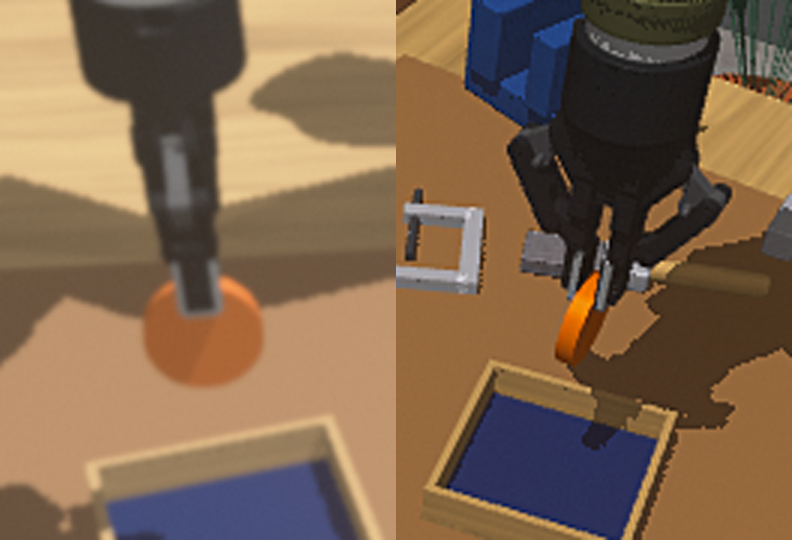

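The cake hangs well gripped, about 60–65 mm below the TCP, over the box with a slight lean to +x. The networks put box_in at about (518, -238). I'll lower it while moving 8 mm to -x.

Emit:
{"method": "arm_command", "body": {"motion": [[-0.4, -0.2, -3, 0, 0], [-0.4, 0, -3, 0, 0], [0, 0, -2, 0, 0], [0, 0, -1.2, 0, 0], [0, 0, -0.6, 0, 0], [0, 0, -0.5, 0, 0], [0, 0, -0.4, 0, 0], [0, 0, 0, 0, 0], [0, 0, 0, 0, 0]]}}

```text
t: 8.8
eef_pos: [509.4, -238.7, 80.9]
tcp_rot: [0.678, 0.735, 0.0, 0.001]
contact_force: [0.2, -0.8, -1.1]
finger_gap: 10.4
```

Emit:
{"method": "arm_command", "body": {"motion": [[0, 0, -0.3, 0, 0], [0, 0, -0.3, 0, 0], [0, 0, -0.2, 0, 0], [0, 0, 0, 0, 0], [0, 0, 0, 0, 0]]}}

```text
t: 9.3
eef_pos: [509.0, -238.5, 72.2]
tcp_rot: [0.678, 0.735, 0.0, -0.0]
contact_force: [0.1, -0.5, -0.3]
finger_gap: 10.4
```

```bash
python3 - <<'E'
from h import *
a=camera("scene");b=camera("side");s=state();print(s["eef_pos"],s["finger_gap"],s["contact_force"])
T=s["eef_pos"]
for c in("scene","side"):
  print(c,[np.round(proj(c,[T[0]+12,T[1],z])).tolist() for z in(6,16,26)])
p=proj("side",T).astype(int);q=proj("scene",T).astype(int)
f=lambda im,p:cv2.resize(im[max(p[1]-90,0):max(p[1]-90,0)+180,max(p[0]-66,0):max(p[0]-66,0)+132],(396,540),interpolation=2)
save("both2.png",np.hstack([f(a,q),f(b,p)]))
E
```

```text
[ 509.06423187 -238.53571959   72.35156288] 10.343911907838256 [0.02816157 0.29132782 0.55194605]
scene [[185.0, 265.0], [184.0, 260.0], [183.0, 255.0]]
side [[393.0, 198.0], [394.0, 194.0], [395.0, 191.0]]
```

View pics/both2.png

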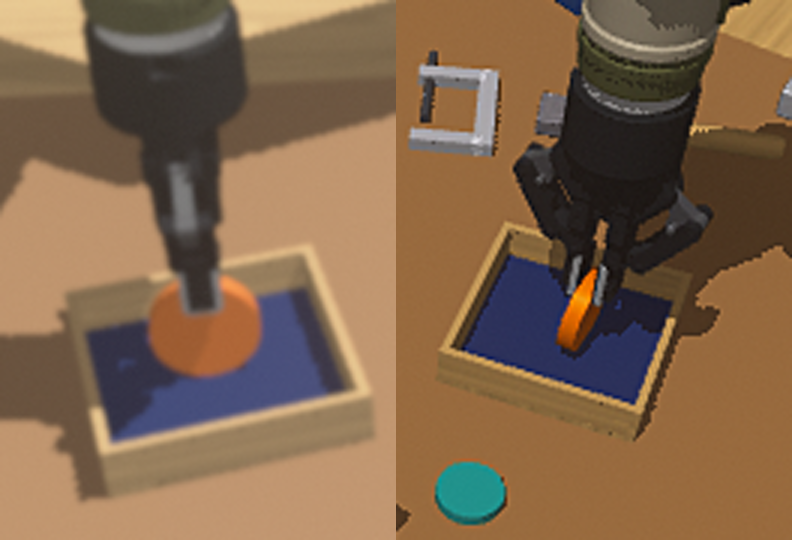

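The cake is inside the box, close to the floor but with no contact yet. I'll lower in small steps until the force rises.

Emit:
{"method": "arm_command", "body": {"motion": [[0, 0, -0.2, 0, 0], [0, 0, -0.2, 0, 0], [0, 0, 0, 0, 0], [0, 0, 0, 0, 0]]}}

```text
t: 9.8
eef_pos: [510.0, -239.1, 71.0]
tcp_rot: [0.677, 0.736, 0.0, 0.002]
contact_force: [-2.5, 1.8, 15.0]
finger_gap: 10.5
```

Emit:
{"method": "arm_command", "body": {"motion": [[0, 0, -0.2, 0, 0], [0, 0, -0.2, 0, 0], [0, 0, 0, 0, 0], [0, 0, 0, 0, 0]]}}

```text
t: 10.2
eef_pos: [511.8, -240.0, 70.4]
tcp_rot: [0.677, 0.736, 0.001, 0.004]
contact_force: [-5.9, 4.4, 34.1]
finger_gap: 10.7
```

It is on the floor. I'll ease off the load and then open.

Emit:
{"method": "arm_command", "body": {"motion": [[0, 0, 0.3, 0, 0], [0, 0, 0.4, 0, 0], [0, 0, 0, 0, 0], [0, 0, 0, 0, 0.2], [0, 0, 0, 0, 0.4], [0, 0, 0, 0, 0.6], [0, 0, 0, 0, 0.6], [0, 0, 0, 0, 0.6], [0, 0, 3, 0, 0.6], [0, 0, 4, 0, 0.6], [0, 0, 4, 0, 0.6], [0, 0, 4, 0, 0.6], [0, 0, 0, 0, 0.6], [0, 0, 0, 0, 0.6], [0, 0, 0, 0, 0.6]]}}

```text
t: 11.7
eef_pos: [508.5, -238.1, 220.1]
tcp_rot: [0.678, 0.735, -0.0, -0.001]
contact_force: [-0.6, 1.1, -0.8]
finger_gap: 51.6
```

```bash
python3 - <<'E'
from h import *
a=camera("scene");s=state();print(s["eef_pos"],s["finger_gap"],s["contact_force"],s["t"])
for n,z in(("amber_center",12),("dark_center",39)):
  for r in mark_of("scene",n): print(n,round(r["confidence"],2),np.round(r["uv"]),np.round(ray("scene",r["uv"],z)))
save("fin.png",cv2.resize(a[150:350,100:500],(800,400),interpolation=2))
E
```

```text
[ 508.24023005 -238.03702373  219.71543603] 51.140934604128084 [0.29835741 0.75813821 0.79351568] 11.75
amber_center 0.94 [356. 320.] [685.  22.  12.]
amber_center 0.9 [277. 252.] [512. -84.  12.]
amber_center 0.82 [360. 226.] [455.  70.  12.]
amber_center 0.6 [178. 246.] [ 477. -250.   12.]
dark_center 0.73 [398. 249.] [558. 114.  39.]
dark_center 0.57 [188. 262.] [ 555. -229.   39.]
```

View pics/fin.png

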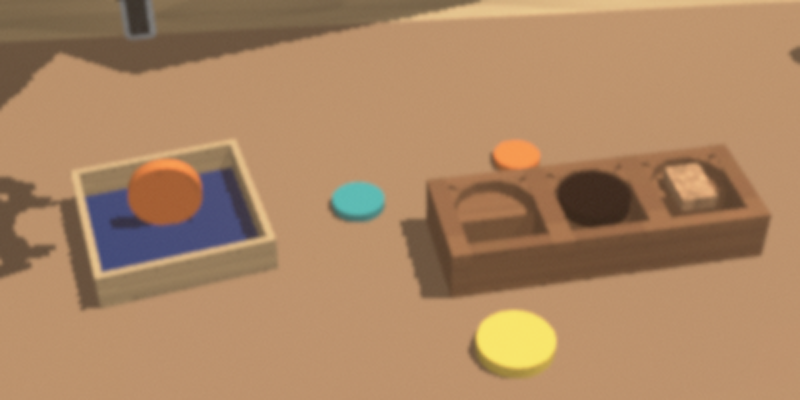

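The amber cake stands on edge in the middle of the box (crop 165,190), and dark lies flat in its pocket (crop 595,197). I'll check that amber isn't rolling.

```bash
python3 - <<'E'
from h import *
for i in range(16):
  a=camera("scene")
  if i%5==0:
    c=a[200:300,140:245]; h=cv2.cvtColor(c,cv2.COLOR_RGB2HSV)
    v,u=np.where((h[:,:,0]<12)&(h[:,:,1]>170)); print(state()["t"],len(u),u.mean()+140,v.mean()+200,u.min()+140,u.max()+140,v.min()+200,v.max()+200)
print(ray("scene",[182.5,246],36))
E
```

```text
11.9 442 181.50452488687785 247.210407239819 166 198 234 260
12.15 417 182.0359712230216 247.10071942446044 166 198 234 259
12.4 416 182.02884615384616 246.9783653846154 166 198 234 260
12.65 388 180.97680412371133 247.54381443298968 166 198 234 260
[ 508.42747281 -239.13243669   36.        ]
```

Its extents held steady for 0.75 s, so it is at rest. Its middle is about 30 mm above the floor at about (508, -239), well inside the walls. Handing in.

```bash
python3 -c "
from rig import *
print(job_done(), state()['t'])"
```

```text
the job is handed in; nothing more can be done
the job is handed in; nothing more can be done
```

The amber cake is in the blue-lined box, and I handed the job in at about 12.7 s on the robot's clock. I pressed on its far edge to tip it, gripped the raised edge and lifted it clear. I then lowered it onto the box floor, let go and moved the arm away.

**Last checks:**
- **Amber cake:** it came to rest standing on edge, close to the middle of the box at about (508, -239) mm, with its middle about 30 mm above the box floor (the limit is 40). Its extents in the picture stayed within a pixel over 0.75 s.
- **Dark cake:** it looked flat in its pocket, within a few mm of where it started.
- **Arm:** it was clear of everything at about 220 mm height, with no real force on the tool.

**What disagreed or went less smoothly:**
- **Setting down:** I lowered a few mm further than needed, so the vertical force reached about 34 N through the gripped cake before I eased off. It stayed far below the 120 N wrist limit.
- **Final detection:** the network found the amber cake in the box with only 0.6 confidence. It also reported a false dark cake near the box, so I relied on the picture and a colour check.
- **Unconfirmed:** the hand-in gave no verdict.

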